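Oil the drilling jig's slide and index it into its ball detent under the drill bush

TASK

Get the drilling jig ready to drill: press the pump cap of the oiler all the way down and let it spring back up, so that the guide rods are oiled before the carriage is moved. Then take the carriage by its upright handle and slide it along the rods, away from the oiler, until the spring ball drops into the notch of the index bar and the work stands under the drill bush. Finish holding the handle gripped with the carriage at rest, centred in the notch as it would be for drilling; do not let go, and leave the loose things on the bench where they are.

Things in the scene. Friction and masses are not known exactly. Their poses are not given: they have to be found in the camera images.
- jig: fixed drilling jig bolted to the bench: grey base plate 215 x 445 x 12 mm with two guide rods. Origin on the bench surface below the middle of the slide; its y axis runs along the rods, towards the oiler at the +y end; x points to the far side, where the station stands; z up. Dark guide blocks at the rods' ends (y 164 to 186 mm either way) are 54 mm high.
- pump_cap (a joint): travel of the oiler's pump cap in m: 0 = up, 0.009 = fully down on its stop; sprung, about 2 N to start and 8 N fully down; it returns by itself when released. It counts as pressed from 0.0075.
- cap_top (a point): centre of the flat top of the pump cap, a black round cap of 36 mm diameter on an aluminium canister of 48 mm diameter, at the +y end of the jig (jig frame x 0, y +215 mm); top 112 mm above the bench when up; pressed straight down.
- carriage (a joint): position of the carriage along the rods in m: grows away from the oiler, towards the jig's -y; stops at 0 and 0.190. Friction about 1.2 N; the carriage with its work weighs about 1.3 kg and stays where it is left.
- handle: upright black round handle on the near side of the carriage, grip 22 mm diameter, 50 mm tall; origin at the grip's centre, 90 mm above the bench and 38 mm above the carriage's flat top plate (110 mm long). It stands at the same place along the rods as the ball. The plate is clear for 34 mm round its axis; behind it come a clamp bar (72 mm above the bench) and the clamped work, a dark box section (82 mm).
- carriage_ball (a point): point of the carriage in the line of its ball plunger (brass barrel at the far edge), at the height of the index bar's top; same y in the jig frame as the handle's centre. A 10 mm steel ball on a spring sticks out below the plunger.
- station: fixed index station clamped on the far side of the jig, at a place along the rods that differs from time to time (jig frame y -60 to -10 mm); axes parallel to the jig's. A post carries an arm 34 mm wide (88 to 104 mm above the bench, steel drill bush in it, up to 109 mm) over the path of the work; below it the index bar on which the ball rides.
- notch (a point): centre of the V notch in the index bar's top, 12 mm wide along the rods; the drill bush is at the same place along them. From 39 to 14 mm before it the ball climbs a ramp (3 to 5 N push back), then a flat (1 to 2 N); from about 6 mm before it the ball falls in and pulls the carriage to the centre with up to 7 N; pushing it out again takes about 8 N. A carriage left free in the notch centres itself within 0.5 mm.
- spare_section: bystander: loose dark box section, 40 x 110 x 30 mm, to the right of the jig; origin under its centre.
- punch: bystander: loose centre punch, 13 x 113 x 13 mm, in front of the jig; origin under its centre.
- key: bystander: loose drill chuck key, 62 x 64 x 12 mm, in front of the jig; origin under its centre.

How it is judged (in metres and radians):
On the way, in this order (a step that is already met when the one before it is completed fails the run):
1. the pump cap is pressed fully down while the carriage still stands at its start (value of joint pump_cap above 0.0075 m and distance of carriage_ball from where it was at the start of the episode below 0.006 m), for 0.1 s.
2. the pump cap is let up again before the carriage is moved (value of joint pump_cap below 0.001 m and distance of carriage_ball from where it was at the start of the episode below 0.006 m), for 0.1 s.
At the end, for the whole second after the job is handed in: The carriage is at rest (under 4 mm/s) with its ball within 1.5 mm of the notch's centre along the rods, the fingers still grip the handle (contact over 5 N, grasp point within 35 mm of the handle's centre), the pump cap is up, and the loose things lie within 20 mm of where they were (y of carriage_ball in the frame of notch between -0.0015 and 0.0015 m and velocity of joint carriage between -0.004 and 0.004 m/s and contact force between the fingers and handle above 5 N and distance between the grasp point and handle below 0.035 m and value of joint pump_cap below 0.001 m and distance of each of spare_section, punch, key from where it was at the start of the episode below 0.02 m); the arm keeps its last pose, push and grip.
It fails at once if a loose thing on the bench is pushed away (over 30 mm) (distance of any of spare_section, punch, key from where it was at the start of the episode above 0.03 m).
It also fails if it takes over 48 s, if anything falls off the work surface, if the arm or the gripper's body presses on something with over 40 N, if the wrist force passes 120 N, or if a joint passes its speed limit or range.

ROBOT

A 7-joint arm with a two-finger parallel gripper is mounted at the origin on a cart in front of the work surface, level with it; the furniture and walls round the work are solid. World frame = base frame: x ahead of the robot, y to its left, z up, the work surface at z = 0. Lengths are in m, angles in degrees, forces in N, time in s.
With the tool pointing down it reaches from about 0.425 to 0.8 m from the base axis. Payload 8.3 kg.
Tool frame: the origin (TCP) lies at the very end of the fingers, on their centre line; the grasp point (between the pads) lies 19 mm behind it; y points along the fingers, z is the direction in which the jaws open and shut, and the axes are right-handed (so a half turn about y gives the same grasp; the last joint's range is limited). The gripper opens to 85 mm and grips with 20 to 120 N. Pads are 22 mm wide; open, the fingers measure 114 mm over their backs; the gripper's body (76 mm by 85 mm) begins 54 mm behind the grasp point. The pads swing forward as they close: fully open they stand 13 mm farther back than shut.
Start: joints at [68.36, 21.967, 0.94, 78.501, -0.361, 79.538, -2.664], TCP at [0.194, -0.594, 0.231] pointing down, gripper open.
Joint ranges: [-169.22, 169.22], [-14.56, 117.87], [-87.37, 89.26], [10.42, 133.3], [-82.24, 262.24], [0.94, 117.77], [-172.7, 172.7]. Speed limits (degrees/s): [136.94, 136.94, 172.46, 172.46, 180, 180, 180].

INTERFACE

Orientations are given as [roll, pitch, yaw] about the fixed x, y, z axes, in that order (R = Rz(yaw) Ry(pitch) Rx(roll)).
In Python, from cell import r gives the robot as it stands. The module is installed in compiled form; this text tells all that it offers.
- The arm moves only by the shell command python3 -m creep 'ROWS' [OPENING] [FORCE]. ROWS is JSON, a list of rows, each a list of 2 entries, a list of its own where there are three numbers: the shift along the tool's x, y, z as a fraction of full scale, then the turn, a rotation vector about the tool's x, y, z as a fraction of full scale. In form: [[[tx, ty, tz], [ax, ay, az]], ...]. A call has 1 to 10 rows; each row is the pose to reach, as a shift and turn from the pose commanded when the call began, along the tool's axes at that moment; what a row does not reach only later rows make up. Full scale, the value 1, is 0.2 m for a shift and 90 degrees for a turn. A row lasts 1/10 s, in which the tool goes at most 50 mm and 8.59 degrees, less where a joint would pass 70% of its speed; a pose out of reach is approached as far as the arm can. A call with a number of a shift or a turn outside -1 to 1 is refused whole. A call with a gripper value outside its range is refused whole. OPENING is the opening, from -1 (shut) to 1 (fully open), so that 0 is half open, set as the call begins (- or left out, the last holds). The fingers move at their own pace and stop on an object; FORCE is the grip in N (left out, the last holds). Time passes only in rows, so rows that repeat a pose let the fingers close. It gives the time, the measured TCP pose, the force and the opening at its end, in the units of the state.
- r.observe(): the state, without advancing time (a new reading comes with each control period).
- r.camera(name): name is "side" or "top"; returns a dict with "img" (420x560x3 uint8, red, green, blue), "intrinsics" (3x3 intrinsics, pixels), "rvec" (rotation vector, rad) and "tvec" (3), from world to camera coordinates, as OpenCV has them. Camera axes: x right, y down, z forward; pixel columns grow to the right and rows downward; lengths in m; the calibration is good to about 2 mm. A picture is of the moment at which its call begins. There is no depth.
- r.hand_in(): hands the job in, once; it reports no verdict.
The state is a dict: "clock": time; "joints": joint angles; "joint_velocities": joint speeds; "effort": joint torques, N m; "tool_pos": TCP position; "ee_rot": TCP orientation; "ft_force": force on the tool from outside, world axes, zero at the start; "moment": the same for the moment, N m; "gripper_width": finger opening in m.
Only numpy, scipy, OpenCV 4.12 (cv2) and the standard library are available. Lean on these libraries where they do the work, as an engineer would, in place of code of your own. Each camera call takes 0.05 s, during which the arm holds its last target.

## Working session

There is one attempt and no reset: what is moved stays moved. The work goes in short steps, Python scripts to look and compute and a shell command to move; the robot and the scene stay as the last step left them, time stands still between calls to the robot, and variables do not carry over. Pictures are saved under pics/ and viewed, and the job is handed in when it is done.

```bash
mkdir -p pics; ls; python3 - <<'E'
from cell import r
import cv2
print(r.observe())
for n in("side","top"):
    c=r.camera(n); cv2.imwrite(f"pics/{n}0.png",c["img"][:,:,::-1]); print(n,c["intrinsics"],c["rvec"],c["tvec"])
E
```

```text
pics
{'clock': 0.0, 'joints': array([68.35706103, 22.01324515,  0.93730727, 78.56251524, -0.36273038,
       79.5376176 , -2.66502856]), 'joint_velocities': array([-0.03903216,  0.00241439,  0.06219242,  0.02942539, -0.02260823,
        0.12184679, -0.00696672]), 'effort': array([ 2.45659203e-04, -6.27599502e+01,  8.44727475e-01, -3.71822119e+01,
        1.67638867e-02,  1.41855338e-02, -7.72459020e-05]), 'tool_pos': array([ 0.19343517, -0.59377732,  0.23029103]), 'ee_rot': array([-9.01106380e+01,  1.18875498e-04, -1.61957627e+02]), 'ft_force': array([ 1.16836077, -0.24500018,  0.59394412]), 'moment': array([ 0.00471714, -0.02015814,  0.02382547]), 'gripper_width': 0.08575014194425992}
side [[386.29585021   0.         282.23662459]
 [  0.         386.29585021 206.36278348]
 [  0.           0.           1.        ]] [ 0.07480029 -2.5687291   1.74177303] [0.47679764 0.12553968 0.94059149]
top [[441.53067039   0.         275.7743329 ]
 [  0.         441.53067039 210.13247079]
 [  0.           0.           1.        ]] [ 2.11877228 -2.16743932  0.20645105] [-0.07517133  0.49215782  1.01455727]
```

View pics/side0.png

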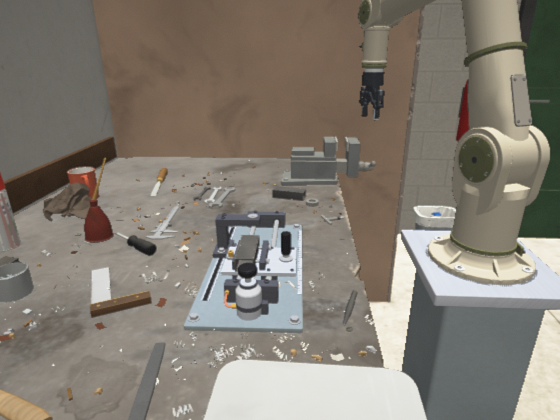

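View pics/top0.png

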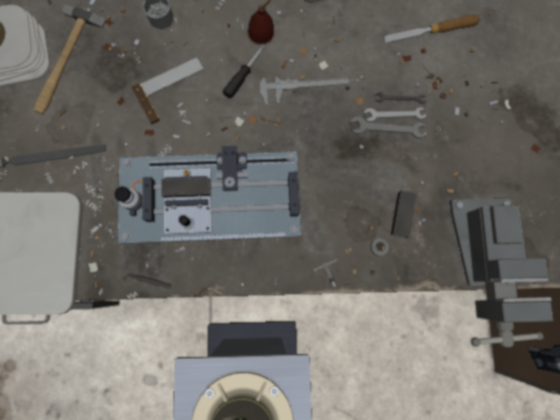

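```bash
python3 - <<'E'
import cv2
a=cv2.imread("pics/top0.png")[140:300,110:310]; cv2.imwrite("pics/top0c.png",cv2.resize(a,None,fx=4,fy=3.75,interpolation=cv2.INTER_CUBIC))
a=cv2.imread("pics/side0.png")[200:330,185:365]; cv2.imwrite("pics/side0c.png",cv2.resize(a,None,fx=4,fy=4,interpolation=cv2.INTER_CUBIC))
E
```

```text
(no output)
```

View pics/top0c.png

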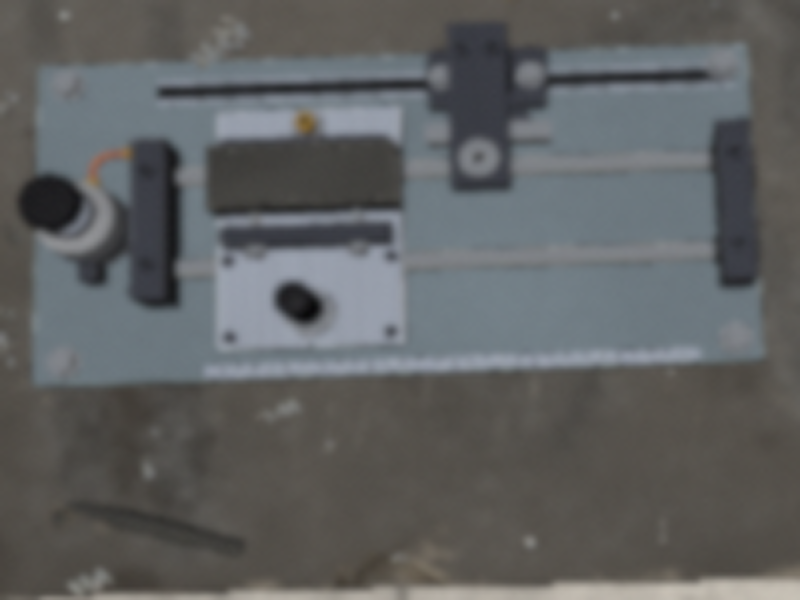

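View pics/side0c.png

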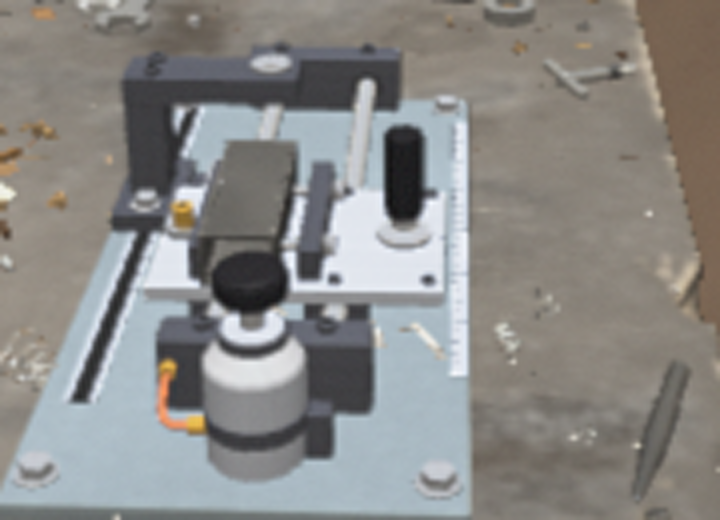

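```bash
cat > h.py <<'E'
import numpy as np,cv2
from cell import r
def cam(n):
    c=r.camera(n); return c
def ray(c,u,v,z):
    R=cv2.Rodrigues(np.array(c["rvec"],float))[0]; t=np.array(c["tvec"],float).ravel()
    d=R.T@np.linalg.inv(c["intrinsics"])@np.array([u,v,1.]); o=-R.T@t
    return o+d*(z-o[2])/d[2]
def proj(c,p):
    return cv2.projectPoints(np.array(p,float).reshape(-1,3),np.array(c["rvec"],float),np.array(c["tvec"],float),np.array(c["intrinsics"],float),None)[0].reshape(-1,2)
E
python3 - <<'E'
from h import *
np.set_printoptions(precision=4,suppress=True)
c=cam("top"); s=cam("side")
T=lambda u,v,z: ray(c,110+u/4-.375,140+v/3.75-.37,z)
S=lambda u,v,z: ray(s,185+u/4-.375,200+v/4-.375,z)
co=[T(*p,.012) for p in [(38,68),(745,44),(765,357),(33,384)]]
print("corners",co)
print("cen",np.mean(co,0))
yv=(co[0]+co[3]-co[1]-co[2]); yaw=np.arctan2(yv[1],yv[0])-np.pi/2; print("yaw",np.degrees(yaw))
xv=(co[0]+co[1]-co[2]-co[3]);print(np.degrees(np.arctan2(xv[1],xv[0])),np.linalg.norm(xv)/2,np.linalg.norm(yv)/2)
print("cap",T(50,202,.112),S(250,277,.112))
print("handle top",T(290,295,.115),S(405,132,.115))
print("bush",T(480,157,.109),S(271,63,.109))
print("plunger top",T(306,120,.085))
E
```

```text
corners [array([0.6364, 0.3008, 0.012 ]), array([ 0.645 , -0.1415,  0.012 ]), array([ 0.433 , -0.1469,  0.012 ]), array([0.4254, 0.2964, 0.012 ])]
cen [0.5349 0.0772 0.012 ]
yaw 1.0556223440071297
1.3273157037309207 0.21153137279311313 0.442909680056287
cap [0.5233 0.2576 0.112 ] [0.5231 0.2673 0.112 ]
handle top [0.464 0.123 0.115] [0.4622 0.1225 0.115 ]
bush [0.5469 0.0181 0.109 ] [0.5468 0.0201 0.109 ]
plunger top [0.5781 0.1207 0.085 ]
```

```bash
python3 - <<'E'
from h import *
np.set_printoptions(precision=4,suppress=True)
c=cam("top"); s=cam("side")
T=lambda u,v,z: ray(c,110+u/4-.375,140+v/3.75-.37,z)
for p in [(133,142),(174,142),(178,300),(133,303),(717,122),(748,120),(755,283),(722,285)]: print("blk",T(*p,.054))
def cyl(cx,cy,z0,z1,rr):
    a=np.linspace(0,2*np.pi,30)
    return [np.c_[cx+rr*np.cos(a),cy+rr*np.sin(a),0*a+z] for z in (z0,z1)]
for n,k in (("top",c),("side",s)):
    im=k["img"][:,:,::-1].copy(); f=6
    x0,y0,w,h=((110,150,130,90) if n=="top" else (225,215,80,70))
    g=cv2.resize(im[y0:y0+h,x0:x0+w],None,fx=f,fy=f,interpolation=cv2.INTER_CUBIC)
    def dr(P,col):
        q=(proj(k,P)-[x0,y0]+.5)*f-.5; cv2.polylines(g,[q.astype(np.int32)],True,col,1)
    for x in cyl(.5233,.2600,.112,.112,.018)[:1]: dr(x,(0,0,255))
    for x in cyl(.4635,.1228,.065,.115,.011): dr(x,(0,255,0))
    cv2.imwrite(f"pics/ov_{n}.png",g)
E
```

```text
blk [0.5739 0.2288 0.054 ]
blk [0.5734 0.2045 0.054 ]
blk [0.4718 0.1999 0.054 ]
blk [0.4704 0.2261 0.054 ]
blk [ 0.5803 -0.1198  0.054 ]
blk [ 0.5813 -0.1385  0.054 ]
blk [ 0.4753 -0.1392  0.054 ]
blk [ 0.4745 -0.1197  0.054 ]
```

View pics/ov_top.png

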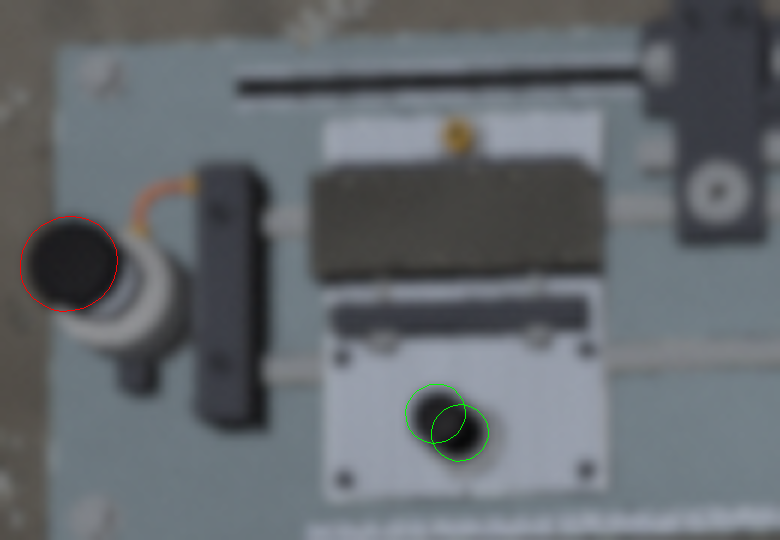

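View pics/ov_side.png

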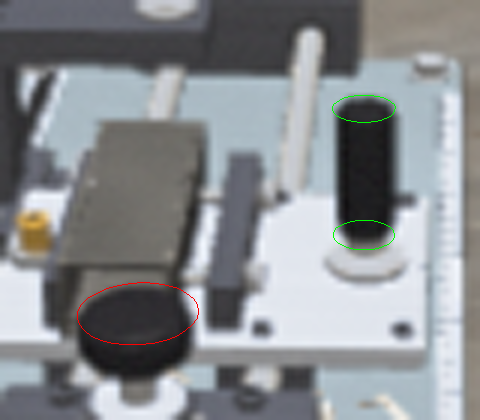

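```bash
python3 -m creep '[[[0,-0.2,0],[0,0.0894,0]],[[0,-0.25,0],[0,0.189,0]],[[-0.3,-0.25,0],[0,0.189,0]],[[-0.6,-0.25,-0.2],[0,0.189,0]],[[-0.9,-0.25,-0.4],[0,0.189,0]],[[-0.9,-0.25,-0.7],[0,0.189,0]],[[-0.9,-0.25,-0.95],[0,0.189,0]],[[-0.9,-0.25,-0.95],[0,0.189,0]]]' -1 40
```

```text
clock: 1.1
tool_pos: [0.3062, -0.3553, 0.2811]
ee_rot: [-90.0, -0.0, -178.9]
ft_force: [-0.0, 0.4, 0.5]
gripper_width: 0.0002
```

```bash
python3 -m creep '[[[-0.2,0,-0.1],[0,0,0]],[[-0.4,0,-0.25],[0,0,0]],[[-0.5,0,-0.5],[0,0,0]],[[-0.6,0,-0.75],[0,0,0]],[[-0.7,0,-1],[0,0,0]]]' && python3 -m creep '[[[-0.05,0,-0.25],[0,0,0]],[[-0.1,0,-0.5],[0,0,0]],[[-0.2,0,-0.75],[0,0,0]],[[-0.3,0,-1],[0,0,0]]]' &&  python3 -m creep '[[[-0.05,0,-0.25],[0,0,0]],[[-0.05,0,-0.5],[0,0,0]],[[-0.05,0,-0.75],[0,0,0]],[[-0.05,0,-1],[0,0,0]],[[-0.05,0,-1],[0,0,0]],[[-0.05,0,-1],[0,0,0]]]'
```

```text
clock: 1.6
tool_pos: [0.4385, -0.1642, 0.2814]
ee_rot: [-90.0, 0.0, -179.0]
ft_force: [1.4, -0.8, -0.9]
gripper_width: 0.0001
clock: 2.0
tool_pos: [0.4913, 0.0277, 0.2818]
ee_rot: [-90.0, 0.1, -179.0]
ft_force: [0.5, -0.1, 0.8]
gripper_width: 0.0002
clock: 2.6
tool_pos: [0.4969, 0.2278, 0.2811]
ee_rot: [-90.0, -0.0, -178.8]
ft_force: [-0.1, -0.5, 0.5]
gripper_width: 0.0001
```

```bash
python3 -m creep '[[[-0.13,0.1,-0.155],[0,0,0]],[[-0.13,0.3,-0.155],[0,0,0]],[[-0.13,0.5,-0.155],[0,0,0]],[[-0.13,0.65,-0.155],[0,0,0]],[[-0.13,0.75,-0.155],[0,0,0]],[[-0.13,0.77,-0.155],[0,0,0]],[[-0.13,0.77,-0.155],[0,0,0]]]' && python3 - <<'E'
from h import *
for n,b in (("top",(100,140,150,110)),("side",(205,190,130,110))):
    k=cam(n); x,y,w,h=b
    cv2.imwrite(f"pics/p1_{n}.png",cv2.resize(k["img"][y:y+h,x:x+w,::-1],None,fx=5,fy=5,interpolation=cv2.INTER_CUBIC))
E
```

```text
clock: 3.3
tool_pos: [0.5234, 0.2559, 0.1272]
ee_rot: [-90.0, -0.0, -179.1]
ft_force: [-0.1, 1.1, 0.6]
gripper_width: -0.0
```

View pics/p1_side.png

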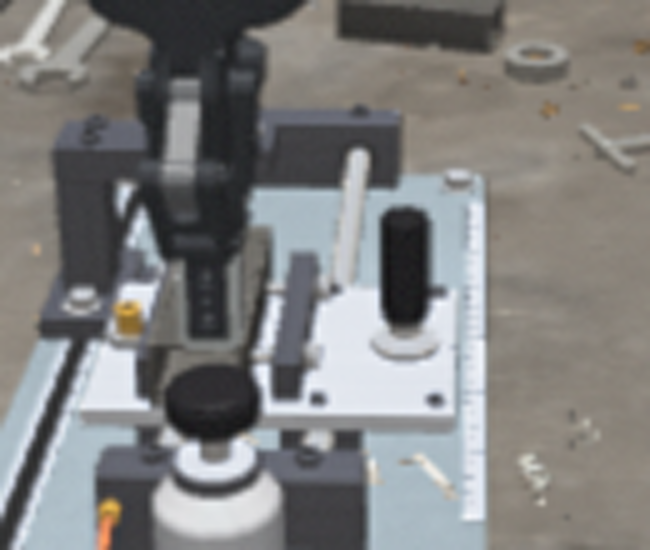

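View pics/p1_top.png

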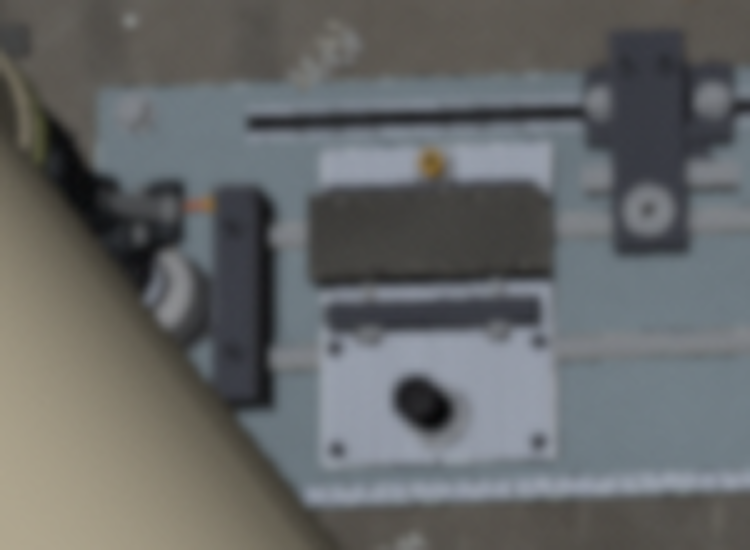

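```bash
python3 -m creep '[[[0,0.04,-0.015],[0,0,0]],[[0,0.08,-0.015],[0,0,0]],[[0,0.1,-0.015],[0,0,0]],[[0,0.115,-0.015],[0,0,0]],[[0,0.12,-0.015],[0,0,0]],[[0,0.12,-0.015],[0,0,0]]]'
```

```text
clock: 4.0
tool_pos: [0.5231, 0.261, 0.104]
ee_rot: [-90.0, 0.1, -179.0]
ft_force: [-2.2, 0.7, 7.2]
gripper_width: -0.0001
```

```bash
python3 -m creep '[[[0,0.005,0],[0,0,0]],[[0,0.01,0],[0,0,0]],[[0,0.013,0],[0,0,0]],[[0,0.013,0],[0,0,0]],[[0,0.013,0],[0,0,0]],[[0,0.013,0],[0,0,0]]]'
```

```text
clock: 4.6
tool_pos: [0.5232, 0.2611, 0.103]
ee_rot: [-90.0, 0.1, -179.0]
ft_force: [-6.9, -2.4, 18.2]
gripper_width: 0.0001
```

```bash
python3 -m creep '[[[0,0,0],[0,0,0]],[[0,-0.05,0],[0,0,0]],[[0,-0.15,0],[0,0,0]],[[0,-0.3,0],[0,0,0]],[[0,-0.4,0],[0,0,0]],[[0,-0.4,0],[0,0,0]],[[0,-0.4,0],[0,0,0]]]' && python3 - <<'E'
from h import *
for n,b in (("side",(205,190,130,110)),):
    k=cam(n); x,y,w,h=b
    cv2.imwrite(f"pics/p2_{n}.png",cv2.resize(k["img"][y:y+h,x:x+w,::-1],None,fx=5,fy=5,interpolation=cv2.INTER_CUBIC))
E
```

```text
clock: 5.3
tool_pos: [0.5229, 0.2603, 0.1805]
ee_rot: [-90.0, 0.0, -179.0]
ft_force: [0.0, -0.2, -0.5]
gripper_width: 0.0002
```

View pics/p2_side.png

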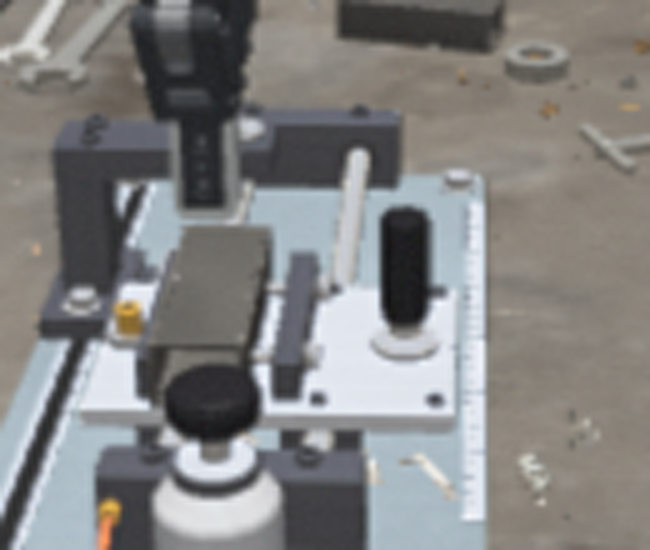

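```bash
python3 -m creep '[[[0.1,0,0.25],[0,0,0]],[[0.2,0,0.5],[0,0,0]],[[0.31,0,0.685],[0,0,0]],[[0.31,0,0.685],[0,0,0]],[[0.31,0,0.685],[0,0,0]],[[0.31,0,0.685],[0,0,0]]]' 0.3 && python3 - <<'E'
from h import *
for n,b in (("top",(100,140,150,110)),("side",(205,190,130,110))):
    k=cam(n); x,y,w,h=b
    cv2.imwrite(f"pics/p3_{n}.png",cv2.resize(k["img"][y:y+h,x:x+w,::-1],None,fx=5,fy=5,interpolation=cv2.INTER_CUBIC))
E
```

```text
clock: 5.95
tool_pos: [0.4634, 0.1231, 0.1804]
ee_rot: [-90.0, -0.0, -178.9]
ft_force: [0.4, 0.5, -0.2]
gripper_width: 0.0553
```

View pics/p3_side.png

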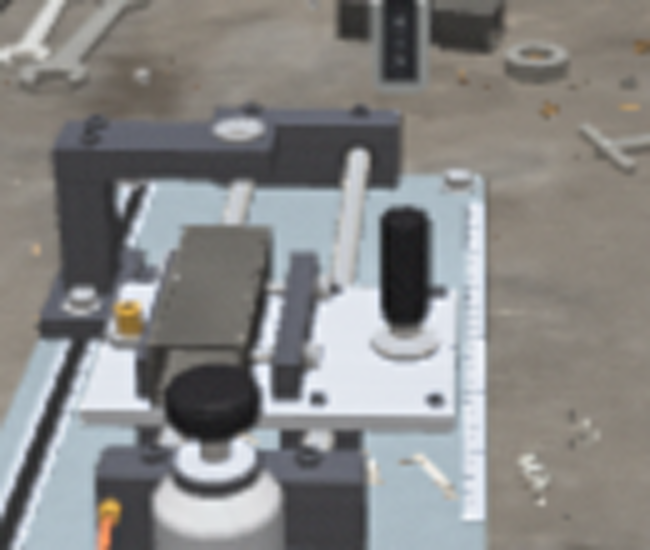

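View pics/p3_top.png

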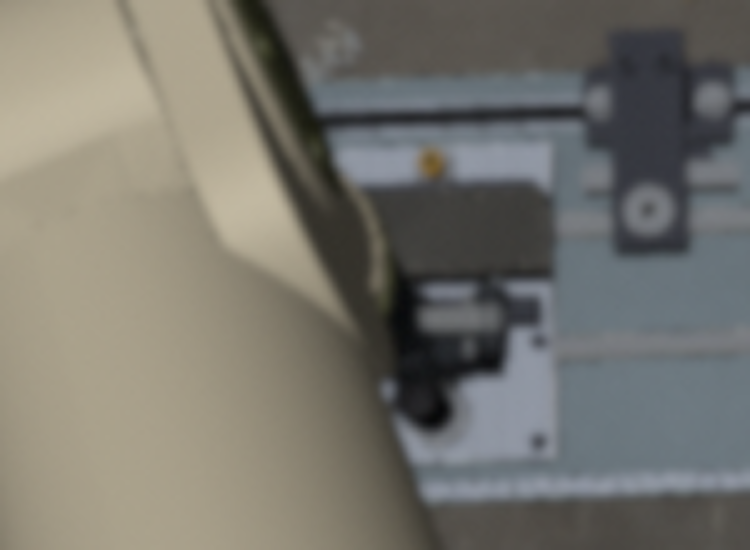

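```bash
python3 -m creep '[[[0,0.1,0],[0,0,0]],[[0,0.25,0],[0,0,0]],[[0,0.4,0],[0,0,0]],[[0,0.5,0],[0,0,0]],[[0,0.54,0],[0,0,0]],[[0,0.54,0],[0,0,0]],[[0,0.54,0],[0,0,0]]]' && python3 -m creep '[[[0,0,0],[0,0,0]],[[0,0,0],[0,0,0]],[[0,0,0],[0,0,0]],[[0,0,0],[0,0,0]],[[0,0,0],[0,0,0]],[[0,0,0],[0,0,0]]]' -1 40
```

```text
clock: 6.75
tool_pos: [0.4641, 0.1232, 0.0735]
ee_rot: [-90.0, 0.1, -178.9]
ft_force: [0.2, 0.1, 0.4]
gripper_width: 0.0554
clock: 7.35
tool_pos: [0.4641, 0.1225, 0.0738]
ee_rot: [-90.0, 0.1, -179.0]
ft_force: [-1.7, -0.4, 6.4]
gripper_width: 0.0212
```

```bash
python3 -m creep '[[[0,0,0.02],[0,0,0]],[[0,0,0.06],[0,0,0]],[[0,0,0.1],[0,0,0]],[[0,0,0.14],[0,0,0]],[[0,0,0.18],[0,0,0]],[[0,0,0.22],[0,0,0]],[[0,0,0.25],[0,0,0]],[[0,0,0.27],[0,0,0]],[[0,0,0.28],[0,0,0]],[[0,0,0.28],[0,0,0]]]' && python3 -m creep '[[[0,0,0.02],[0,0,0]],[[0,0,0.04],[0,0,0]],[[0,0,0.06],[0,0,0]],[[0,0,0.08],[0,0,0]],[[0,0,0.1],[0,0,0]],[[0,0,0.1],[0,0,0]]]'
```

```text
clock: 8.35
tool_pos: [0.4651, 0.0657, 0.0737]
ee_rot: [-90.0, 0.1, -179.0]
ft_force: [-2.6, -0.0, 9.5]
gripper_width: 0.0209
clock: 8.95
tool_pos: [0.4654, 0.0464, 0.0738]
ee_rot: [-90.0, 0.1, -179.0]
ft_force: [-1.8, 1.8, 8.3]
gripper_width: 0.0207
```

```bash
python3 -m creep '[[[0,0,0.02],[0,0,0]],[[0,0,0.04],[0,0,0]],[[0,0,0.05],[0,0,0]],[[0,0,0.05],[0,0,0]]]';python3 - <<'E'
from h import *
for n,b in (("top",(150,140,150,110)),("side",(205,170,130,110))):
    k=cam(n); x,y,w,h=b
    cv2.imwrite(f"pics/p4_{n}.png",cv2.resize(k["img"][y:y+h,x:x+w,::-1],None,fx=5,fy=5,interpolation=cv2.INTER_CUBIC))
E
```

```text
clock: 9.35
tool_pos: [0.4656, 0.0369, 0.0737]
ee_rot: [-90.0, 0.1, -179.0]
ft_force: [-2.2, 3.1, 9.0]
gripper_width: 0.0209
```

View pics/p4_top.png

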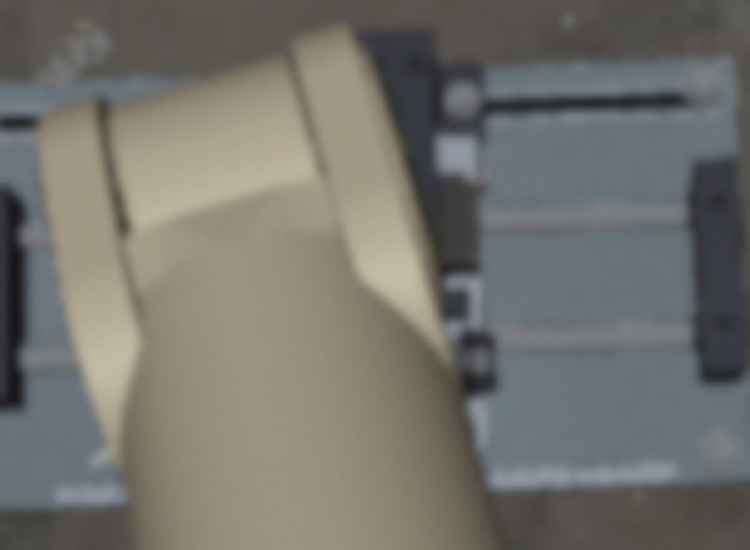

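View pics/p4_side.png

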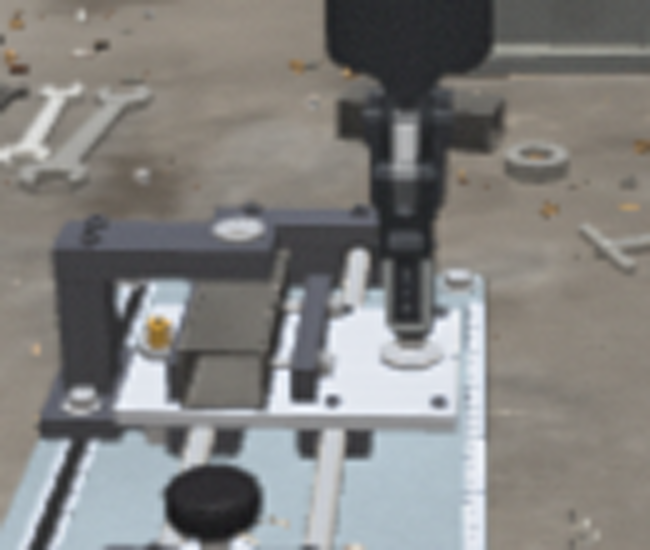

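```bash
python3 -m creep '[[[0,0,0.01],[0,0,0]],[[0,0,0.02],[0,0,0]],[[0,0,0.02],[0,0,0]]]'; python3 -m creep '[[[0,0,0.01],[0,0,0]],[[0,0,0.015],[0,0,0]],[[0,0,0.015],[0,0,0]]]';python3 -m creep '[[[0,0,0.01],[0,0,0]],[[0,0,0.01],[0,0,0]],[[0,0,0.01],[0,0,0]]]';python3 -m creep '[[[0,0,0.01],[0,0,0]],[[0,0,0.01],[0,0,0]],[[0,0,0.01],[0,0,0]]]'
```

```text
clock: 9.75
tool_pos: [0.4656, 0.0328, 0.0737]
ee_rot: [-90.0, 0.1, -178.9]
ft_force: [-1.9, 2.1, 9.0]
gripper_width: 0.0208
clock: 10.05
tool_pos: [0.4657, 0.0297, 0.0738]
ee_rot: [-90.0, 0.1, -179.0]
ft_force: [-1.8, 1.2, 8.7]
gripper_width: 0.0212
clock: 10.35
tool_pos: [0.4657, 0.0273, 0.0737]
ee_rot: [-90.0, 0.1, -179.0]
ft_force: [-2.4, 1.4, 8.9]
gripper_width: 0.0212
clock: 10.65
tool_pos: [0.4657, 0.0253, 0.0737]
ee_rot: [-90.0, 0.1, -179.0]
ft_force: [-2.5, 1.5, 8.6]
gripper_width: 0.0211
```

```bash
for i in 1; do :; done; python3 -m creep '[[[0,0,0.008],[0,0,0]],[[0,0,0.008],[0,0,0]],[[0,0,0.008],[0,0,0]]]'; python3 -m creep '[[[0,0,0.005],[0,0,0]],[[0,0,0.005],[0,0,0]],[[0,0,0.005],[0,0,0]]]';python3 -m creep '[[[0,0,0.005],[0,0,0]],[[0,0,0.005],[0,0,0]],[[0,0,0.005],[0,0,0]]]';python3 -m creep '[[[0,0,0.005],[0,0,0]],[[0,0,0.005],[0,0,0]],[[0,0,0.005],[0,0,0]]]';python3 -m creep '[[[0,0,0.005],[0,0,0]],[[0,0,0.005],[0,0,0]],[[0,0,0.005],[0,0,0]]]'
```

```text
clock: 10.95
tool_pos: [0.4658, 0.0233, 0.0738]
ee_rot: [-90.0, 0.1, -179.0]
ft_force: [-2.2, -0.5, 9.2]
gripper_width: 0.0209
clock: 11.25
tool_pos: [0.4658, 0.0221, 0.0737]
ee_rot: [-90.0, 0.1, -179.0]
ft_force: [-3.0, -1.5, 9.0]
gripper_width: 0.0214
clock: 11.55
tool_pos: [0.4658, 0.0204, 0.0737]
ee_rot: [-89.9, 0.1, -179.0]
ft_force: [-2.5, -4.3, 9.9]
gripper_width: 0.0207
clock: 11.85
tool_pos: [0.4659, 0.0185, 0.0737]
ee_rot: [-89.9, 0.1, -179.1]
ft_force: [-2.5, -6.2, 10.4]
gripper_width: 0.0211
clock: 12.15
tool_pos: [0.4659, 0.0174, 0.0737]
ee_rot: [-89.9, 0.1, -179.1]
ft_force: [-2.3, -6.5, 9.6]
gripper_width: 0.0209
```

```bash
python3 -m creep '[[[0,0,0.005],[0,0,0]],[[0,0,0.005],[0,0,0]],[[0,0,0.005],[0,0,0]]]';python3 -m creep '[[[0,0,0.004],[0,0,0]],[[0,0,0.004],[0,0,0]],[[0,0,0.004],[0,0,0]]]'
```

```text
clock: 12.45
tool_pos: [0.4659, 0.0167, 0.0738]
ee_rot: [-89.9, 0.1, -179.1]
ft_force: [-1.2, -4.9, 9.8]
gripper_width: 0.0211
clock: 12.75
tool_pos: [0.4659, 0.0164, 0.0737]
ee_rot: [-89.9, 0.1, -179.1]
ft_force: [-1.6, -2.7, 10.5]
gripper_width: 0.0209
```

```bash
python3 -m creep '[[[0,0,0.004],[0,0,0]],[[0,0,0.004],[0,0,0]],[[0,0,0.004],[0,0,0]],[[0,0,0.004],[0,0,0]]]';python3 -m creep '[[[0,0,0.002],[0,0,0]],[[0,0,0.002],[0,0,0]],[[0,0,0.002],[0,0,0]],[[0,0,0.002],[0,0,0]]]'
```

```text
clock: 13.15
tool_pos: [0.4659, 0.0162, 0.0737]
ee_rot: [-89.9, 0.1, -179.0]
ft_force: [-2.4, -1.1, 9.4]
gripper_width: 0.0213
clock: 13.55
tool_pos: [0.4659, 0.0162, 0.0737]
ee_rot: [-90.0, 0.1, -179.0]
ft_force: [-2.1, -0.4, 9.3]
gripper_width: 0.0211
```

```bash
python3 -m creep '[[[0,0,0.001],[0,0,0]],[[0,0,0.001],[0,0,0]],[[0,0,0.001],[0,0,0]],[[0,0,0.001],[0,0,0]],[[0,0,0.001],[0,0,0]]]'; python3 - <<'E'
from h import *
k=cam("side"); cv2.imwrite("pics/p5_side.png",cv2.resize(k["img"][150:310,205:365,::-1],None,fx=3.7,fy=3.7,interpolation=cv2.INTER_CUBIC))
k=cam("top"); cv2.imwrite("pics/p5_top.png",k["img"][:,:,::-1])
for i in range(6):
    cam("top"); o=r.observe(); print(o["clock"],o["tool_pos"],o["ft_force"],o["gripper_width"])
E
```

```text
clock: 14.05
tool_pos: [0.466, 0.0162, 0.0738]
ee_rot: [-90.0, 0.1, -179.0]
ft_force: [-2.4, -0.1, 9.3]
gripper_width: 0.0211
14.2 [0.46589442 0.01620079 0.07372627] [-2.47016435 -0.80930258 10.16995625] 0.021146493758171674
14.25 [0.4658972  0.016165   0.07372674] [-2.90410204 -0.16170634  9.60022098] 0.02060912772033857
14.3 [0.46587285 0.01619062 0.07371261] [-2.20082403  0.21227001  8.81108052] 0.02096388786515207
14.35 [0.4659187  0.01618376 0.07373918] [-2.59750616  0.4872774  10.19349194] 0.02089251244452209
14.4 [0.46591606 0.01616801 0.07374723] [-2.6427679  -0.41226336  8.88799043] 0.02119355658950224
14.45 [0.46591544 0.01619846 0.07373009] [-2.47257539  0.06456447  9.28237943] 0.020750044604749118
```

View pics/p5_side.png

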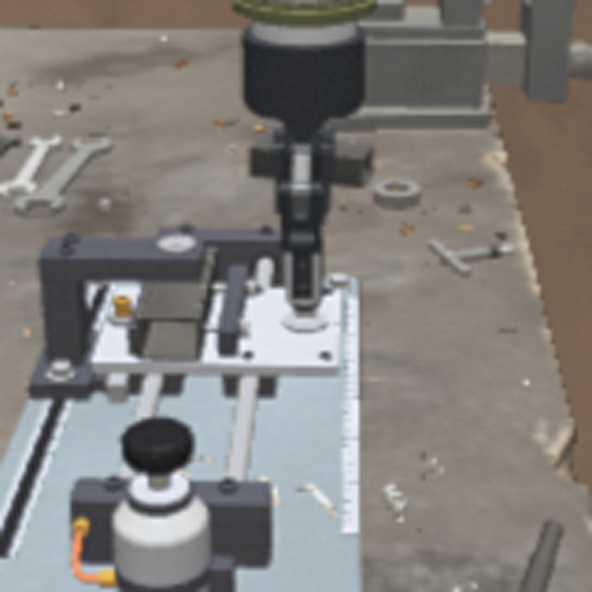

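View pics/p5_top.png

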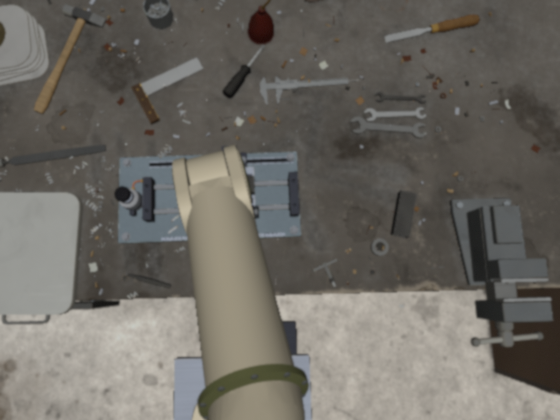

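```bash
python3 -c "
from cell import r
print(r.hand_in()); print(r.observe()['tool_pos'],r.observe()['gripper_width'])"
```

```text
the job is handed in; nothing more can be done
None
the job is handed in; nothing more can be done
```

The job is done and handed in at about 14.5 s. `hand_in()` gave no verdict, and I couldn't take any readings after it.

- **Oiler:** I pressed the pump cap with the closed fingers from 112 mm down to 103 mm above the bench. The force rose to 18 N, well above the 8 N spring, so the cap was on its stop. After I let go, the picture showed the cap back up and the carriage not moved.
- **Slide:** I gripped the handle at 40 N, with the fingers reading 21 mm on the 22 mm grip. I then slid the carriage about 106 mm along the rods. The forces showed the ramp (3 N against the push), the flat, and the ball dropping in with a pull of about 6.5 N.
- **Final position:** In the notch the pull fell to 0 ± 0.5 N, and the tool stayed at y = 0.0162 m. Friction could hide an offset, which I estimate at under 0.5 mm. The camera estimate of the notch, about y = 0.0177 m, is 1.5 mm off, within what I can read from the pictures. I relied on the force reading.
- **Last checks:** The handle was still gripped, with a steady reading of about 9 N upward and 2.5 N sideways at the wrist from the grip. The cap was up, and the spare section, punch and key looked unmoved in the pictures. I couldn't see the ball in the notch or the bush over the work from above, because the arm was in the way.

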